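# Open the pass box's outer lid

## Task

Before touching the outer lid or its lock, press down on the inner gate's green handle to make sure by touch that the gate is fully shut. Then pull the orange spring sleeve back, turn it anticlockwise all the way to release the lock and let it spring home again, swing the outer lid up to level or beyond and leave it standing open, with the inner gate still shut. Do not shift or tip the glassware and other things around the box.

Things in the scene. Friction and masses are not known exactly. Their poses are not given: they have to be found in the camera images.
- pass_box: White pass box, fixed; joined behind to a clear-hooded glove isolator 205 mm high that starts at x = 200 mm. Origin: centre of the chamber's underside, on the table; x from the robot-side front to the isolator, y left, z up. Chamber 200 mm wide; front wall at x = -95, 83 high; its top is a lid sloping up 27 degrees to the hinge at x = 75, z = 170. Behind: gate housing, x 96 to 140, 190 high.
- gate_handle: Green T-handle of the inner gate (the inner door: a steel plate that slides straight up and down in the housing, at x = 118 mm). Bar 80 mm long along the box's y, 20 mm wide, 16 mm thick, its top 235 mm above the table when the gate is shut. The origin is NOT in the bar: it lies 235 mm straight below the middle of the bar's top.
- gate_top (a point): Middle of the top face of the green T-handle's bar.
- gate (a joint): How far the inner gate stands open, m: 0 fully shut (down, on its stop), up to 0.04. It stays where it is left; pushing it down takes about 2 N until it meets the stop. At the start it may be shut or up to 25 mm open.
- hinge_line (a point): Fixed point: middle of the outer lid's hinge line (the line runs along the box's y), at x = 75 mm, z = 170 mm in the pass box's frame. Axes as the pass box.
- lid (a joint): Opening of the outer lid (grey sloping plate, 208 mm from hinge to front edge, 206 wide, 8 thick), rad: 0 shut (sloping 27 degrees down to the front), 0.47 level, 1.1 stop; it swings up about its far, upper edge. Stiff hinge: about 1 N m lifts it, and it stays where it is left. It cannot open while the sleeve is locked.
- lid_edge (a point): Middle of the lid's lower, free front edge; the lid overhangs the front wall there by about 17 mm, so that it can also be lifted from below. Axes: -x runs down the lid, z stands out of it.
- sleeve_grip (a point): Point on the axis of the lid lock's orange spring sleeve, a collar 40 mm across standing square on the lid, 95 mm from the hinge, mid-width. Sleeve home: the point is 28 mm above the lid's outer face (36 above the hinge plane); the collar reaches 17 mm below and 19 above it. z: along the sleeve, out of the lid (lid shut: leans 27 degrees towards the robot); a white mark on top lies along -x.
- sleeve (a joint): How far the sleeve is pulled back (out of the lid, along its axis) against its spring, m: 0 home, 0.013 full travel; 4 N starts it, 9 N holds it fully back. It springs home when let go over either of its two notches. A steel pin and cam under the collar, up to 13 mm above the lid's face and 34 mm from the axis, gate it.
- spindle (a joint): Turn of the sleeve (with its spindle) about its axis, rad: 0 locked, 1.05 (60 degrees) released, stops at both ends; grows anticlockwise as seen looking down onto the lid. It turns only while the sleeve is pulled back at least 9 mm; it turns easily then. If let go between the two notches the pin rests on the cam and the sleeve stays out.
- bottle_a: Bystander: glass media bottle with blue cap and paper label, 70 mm across, 150 mm tall. Origin at the centre of its underside, z up.
- bottle_b: Bystander: glass media bottle with blue cap, 70 mm across, 150 mm tall. Origin at the centre of its underside, z up.
- jar: Bystander: white plastic jar, 80 mm across, 110 mm tall. Origin at the centre of its underside, z up.
- beaker: Bystander: open glass beaker, 70 mm across, 90 mm tall. Origin at the centre of its underside, z up.
- rack_orange: Bystander: orange tube rack with capped tubes, 80 x 140 mm, 63 mm tall. Origin at the centre of its underside, z up.
- rack_green: Bystander: green tube rack with capped tubes, 80 x 140 mm, 63 mm tall. Origin at the centre of its underside, z up.
- timer: Bystander: yellow bench timer block, 60 x 60 x 30 mm. Origin at the centre of its underside, z up.

How it is judged:
By the outcome, as a careful person would: the job done as asked, in the order asked, and still so for the second after the job is handed in, with the robot touching nothing.
It also fails if it takes over 46 s, if anything falls off the work surface, if the arm or the gripper's body presses on something with over 40 N, if the wrist force passes 120 N, or if a joint passes its speed limit or range.

## Robot

A 6-joint arm with a two-finger parallel gripper is mounted at the origin on the work surface. World frame = base frame: x ahead of the robot, y to its left, z up, the work surface at z = 0. Lengths are in m, angles in rad, forces in N, time in s.
With the tool pointing down it reaches from about 0.3 to 0.825 m from the base axis. Payload 5.4 kg.
Tool frame: the origin (TCP) lies at the very end of the fingers, on their centre line; the grasp point (between the pads) lies 19 mm behind it; z points along the fingers, y is the line along which they close (so a half turn about z gives the same grasp; the last joint's range is limited). The gripper opens to 92 mm and grips with 3 to 60 N. Pads are 20 mm wide; open, the fingers measure 128 mm over their backs; the gripper's body (75 mm by 189 mm) begins 69 mm behind the grasp point.
Start: joints at [-1.349, 0.158, 1.597, -0, 1.386, -0.21], TCP at [0.241, -0.522, 0.215] pointing down, gripper open.
Joint ranges: [-2.91, 2.91], [-0.94, 2.29], [0.18, 2.7], [-1.29, 4.43], [0.17, 2.64], [-3, 3]. Speed limits (rad/s): [2.57, 2.57, 3.14, 3.14, 3.14, 3.14].

## Interface

Orientations are given as a rotation vector (axis times angle).
In Python, from workcell import bot gives the robot as it stands. Calls block until the motion is done:
- bot.goto(position, orientation): joint-space move of the TCP to a pose.
- bot.line_to(position, rot=None, max_speed=0.15): straight line of the TCP; rot=None keeps the orientation; max_speed is the mean speed in m/s.
- bot.set_joints(angles): joint-space move.
- bot.set_gripper(opening, newtons=None): opening from 0.0 (shut) to 1.0 (fully open); newtons is the grip in N (None keeps the last); returns when the fingers have stopped.
- bot.hold(seconds).
- bot.inverse_kinematics(position, orientation): joint angles nearest the present ones, or None.
- bot.read_camera(name): name is "side" or "top"; returns a dict with "pixels" (420x560x3 uint8, blue, green, red), "fx", "fy", "cx", "cy" (pixels), "k1" (the pictures are not rectified: a ray, as slopes to the right and down, at radius r is drawn at 1 + k1 r^2 times it, then the intrinsics apply), "R" (3x3) and "t" (3): a world point X has camera coordinates R X + t. Camera axes: x right, y down, z forward; pixel columns grow to the right and rows downward; lengths in m; the calibration is good to about 2 mm. A picture is of the moment at which its call begins. There is no depth.
A pose or a line that the arm cannot do raises bot.MotionError and nothing moves.
- bot.job_done(): hands the job in; it is judged then, once.
Readings, each from a call of its own:
- bot.current_clock(): time.
- bot.current_joints(): joint angles.
- bot.current_joint_vel(): joint speeds.
- bot.current_effort(): joint torques, N m.
- bot.current_ee_pos(): TCP position.
- bot.current_tool_rot(): TCP orientation.
- bot.current_contact_force(): force on the tool from outside, world axes, zero at the start.
- bot.current_ft_torque(): the same for the moment, N m.
- bot.current_opening(): opening from 0.0 (shut) to 1.0 (fully open).
- bot.current_grip_force(): force on a finger pad.
Only numpy, scipy, OpenCV 4.12 (cv2) and the standard library are available. Lean on these libraries where they do the work, as an engineer would, in place of code of your own. Each camera call takes 0.05 s, during which the arm holds its last target. There are 200 camera calls.

## Working session

There is one attempt and no reset: what is moved stays moved. The work goes in short steps, each a Python script; the robot and the scene stay as the last script left them, time stands still between calls to the robot, and variables do not carry over. Pictures are saved under pics/ and viewed, at most 10 in all, crops included, and the job is handed in when it is done.

```bash
mkdir -p pics; ls; python3 - <<'E'
from workcell import bot
import cv2
for n in("side","top"):
    c=bot.read_camera(n); cv2.imwrite(f"pics/{n}0.png",c["pixels"]); print(n,{k:v for k,v in c.items() if k!="pixels"})
E
```

```text
pics
side {'fx': 402.29267453328777, 'fy': 402.29267453328777, 'cx': 281.8761374439396, 'cy': 210.424278073504, 'k1': 1.349744697856783e-05, 'R': array([[-0.67034508, -0.7417239 ,  0.02198042],
       [-0.39149723,  0.32834833, -0.85960299],
       [ 0.63037084, -0.58483591, -0.51048953]]), 't': array([0.41809431, 0.35695012, 0.92981475])}
top {'fx': 407.6072403282691, 'fy': 407.6072403282691, 'cx': 277.2127450637297, 'cy': 205.14196177866356, 'k1': -0.10786884683380962, 'R': array([[ 0.02661456, -0.9995822 , -0.0112736 ],
       [-0.99646079, -0.02562854, -0.08005665],
       [ 0.07973428,  0.01336438, -0.99672656]]), 't': array([0.04179257, 0.5688922 , 1.1215278 ])}
```

View pics/side0.png

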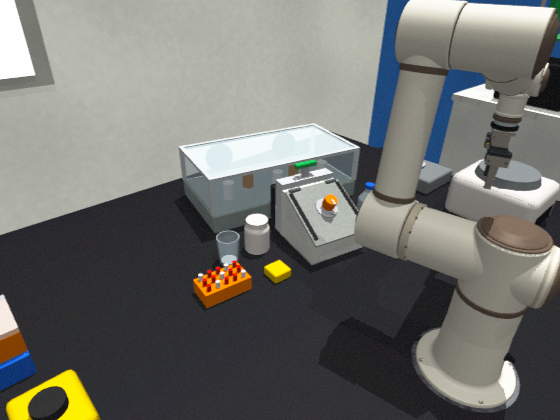

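View pics/top0.png

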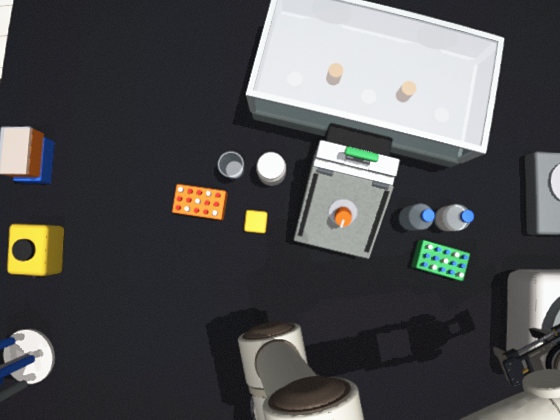

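```bash
python3 - <<'E'
import cv2
a=cv2.imread("pics/top0.png")[125:265,285:410]; b=cv2.imread("pics/side0.png")[150:265,270:375]
cv2.imwrite("pics/ta.png",cv2.resize(a,None,fx=4,fy=4,interpolation=2)); cv2.imwrite("pics/sa.png",cv2.resize(b,None,fx=5,fy=5,interpolation=2))
E
```

```text
(no output)
```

View pics/ta.png

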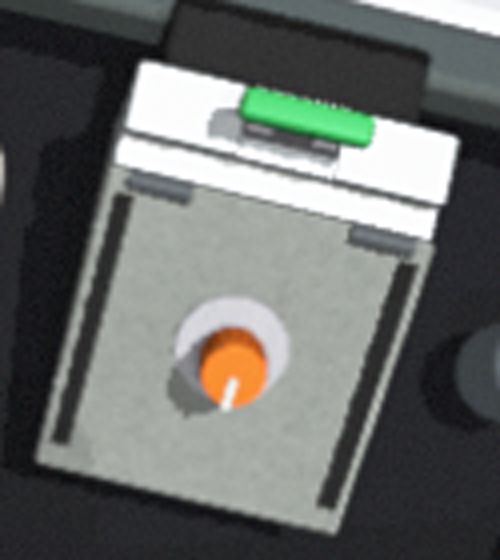

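View pics/sa.png

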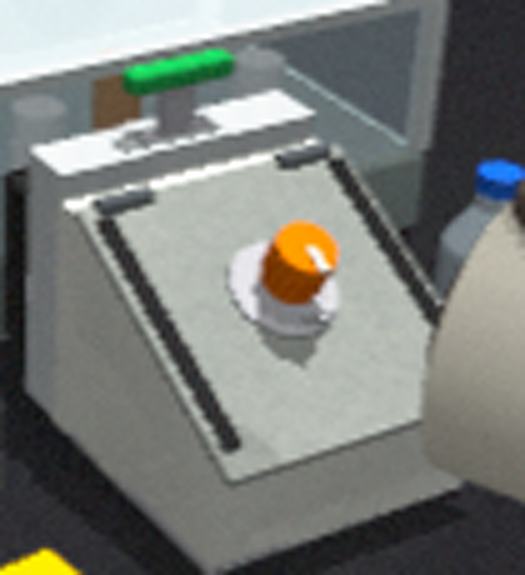

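```bash
cat > h.py <<'E'
import numpy as np, cv2, json
from scipy.optimize import least_squares
from scipy.spatial.transform import Rotation as Rn
S,C=np.sin(np.radians(27)),np.cos(np.radians(27))
d=np.array([-C,0,-S]); n=np.array([-S,0,C]); H=np.array([.075,0,.170])
def proj(c,X):
    k=np.array([[c["fx"],0,c["cx"]],[0,c["fy"],c["cy"]],[0,0,1.]])
    return cv2.projectPoints(np.asarray(X,float).reshape(-1,1,3),cv2.Rodrigues(c["R"])[0],c["t"],k,np.array([c["k1"],0,0,0.]))[0][:,0]
def lidp(r,y,o): return H+r*d+o*n+np.array([0,y,0])
def toW(p,P): return Rn.from_euler('z',p[2]).apply(P)+[p[0],p[1],0]
try: box=np.array(json.load(open("box.json")))
except OSError: box=None
E
python3 - <<'E'
from h import *
from workcell import bot
ct,cs=bot.read_camera("top"),bot.read_camera("side")
T=lambda x,y:((x+.5)/4+284.5,(y+.5)/4+124.5)
Q=lambda x,y:((x+.5)/5+269.5,(y+.5)/5+149.5)
def pts(g): return np.array([lidp(.208,.103,.008),lidp(.208,-.103,.008),lidp(.095,0,.055),[.118,0,.227+g]])
ot=np.array([T(38,462),T(337,534),T(235,370),T(308,117)]); os=np.array([Q(233,480),Q(309,250),Q(179,72)])
def f(p):
    W=toW(p,pts(p[3])); return np.r_[(proj(ct,W)-ot).ravel(),(proj(cs,W[[0,2,3]])-os).ravel()]
r=least_squares(f,[.6,-.1,-.2,.01]); print(r.x,r.fun.round(1)); json.dump(list(r.x),open("box.json","w"))
W=toW(r.x,np.array([lidp(.208,0,0),lidp(.095,0,.036),[.118,0,.235]])); print(W)
p=r.x; Rz=Rn.from_euler('z',p[2])
tip=toW(p,lidp(.2,0,-.012)-[0.05,0,0])
for pitch in (0,15,30):
    z=np.array([np.cos(np.radians(pitch)),0,-np.sin(np.radians(pitch))]); 
    for s in (1,-1):
        y=np.array([0,s,0.]); M=Rz*Rn.from_matrix(np.c_[np.cross(y,z),y,z]); print(pitch,s,bot.inverse_kinematics(tip,M.as_rotvec()))
for a in range(-180,180,30):
    M=Rz*Rn.from_matrix(np.c_[np.cross([0,1,0],-n),[0,1,0],-n])*Rn.from_euler('z',a,degrees=True)
    print(a,bot.inverse_kinematics(toW(p,lidp(.095,0,.03)),M.as_rotvec()))
for a in(0,90,180,270):print(a,bot.inverse_kinematics(toW(p,np.array([.118,0,.26])),(Rz*Rn.from_euler('zx',[a,180],degrees=True)).as_rotvec()))
E
```

```text
[ 0.56068014 -0.11558868 -0.21138474  0.00370355] [-0.1  0.1  0.7  0.3  0.6  1.4  0.3 -0.1 -1.   0.5 -1.  -0.9 -1.   0.1]
[[ 0.45280657 -0.09244003  0.07556998]
 [ 0.53526935 -0.11013576  0.15894714]
 [ 0.67605361 -0.14034673  0.235     ]]
0 1 None
0 -1 None
15 1 None
15 -1 None
30 1 None
30 -1 None
-180 [-0.50201812 -0.21094945  2.15684709  0.19186812  0.75079817  1.1692604 ]
-150 [-0.50201812 -0.21094945  2.15684709  0.19186812  0.75079817  1.69285918]
-120 [-0.50201812 -0.21094945  2.15684709  0.19186812  0.75079817  2.21645795]
-90 [-0.50201812 -0.21094945  2.15684709  0.19186812  0.75079817  2.74005673]
-60 None
-30 [-0.50201812 -0.21094945  2.15684709  0.19186812  0.75079817 -2.49593103]
0 [-0.50201812 -0.21094945  2.15684709  0.19186812  0.75079817 -1.97233225]
30 [-0.50201812 -0.21094945  2.15684709  0.19186812  0.75079817 -1.44873348]
60 [-0.50201812 -0.21094945  2.15684709  0.19186812  0.75079817 -0.9251347 ]
90 [-0.50201812 -0.21094945  2.15684709  0.19186812  0.75079817 -0.40153592]
120 [-0.50201812 -0.21094945  2.15684709  0.19186812  0.75079817  0.12206285]
150 [-0.50201812 -0.21094945  2.15684709  0.19186812  0.75079817  0.64566163]
0 [-0.37922481  0.43583888  1.16939624  0.          1.53635753  1.40295626]
90 [-3.79224808e-01  4.35838881e-01  1.16939624e+00 -4.44089210e-16
  1.53635753e+00  2.97375259e+00]
180 [-3.79224808e-01  4.35838881e-01  1.16939624e+00 -4.44089210e-16
  1.53635753e+00 -1.73863639e+00]
270 [-3.79224808e-01  4.35838881e-01  1.16939624e+00 -4.44089210e-16
  1.53635753e+00 -1.67840064e-01]
```

```bash
python3 - <<'E'
from h import *
from workcell import bot
p=box; Rz=Rn.from_euler('z',p[2])
for yaw in range(-120,121,15):
  for pitch in range(0,75,10):
    ok=[]
    for yy in (-.08,-.04,0,.04,.08):
      for roll in (0,90,180,270):
        cnt=0
        for th in (0,.3,.6):
            a=np.radians(27)-th; P=H+np.array([-.2*np.cos(a)+.012*-np.sin(a)*-1,yy,-.2*np.sin(a)-.014])
            M=Rz*Rn.from_euler('ZYX',[yaw,90+pitch,0],degrees=True)*Rn.from_euler('z',roll,degrees=True)
            cnt+=bot.inverse_kinematics(toW(p,P),M.as_rotvec()) is not None
        if cnt==3: ok.append((yy,roll))
    if ok: print(yaw,pitch,ok)
E
```

```text
-120 0 [(-0.08, 0), (-0.08, 90), (-0.08, 180), (-0.08, 270), (-0.04, 0), (-0.04, 90), (-0.04, 180), (-0.04, 270), (0, 0), (0, 90), (0, 180), (0, 270), (0.04, 0), (0.04, 90), (0.04, 180), (0.04, 270), (0.08, 0), (0.08, 90), (0.08, 180), (0.08, 270)]
-120 10 [(-0.08, 0), (-0.08, 90), (-0.08, 180), (-0.08, 270), (-0.04, 0), (-0.04, 90), (-0.04, 180), (-0.04, 270), (0, 0), (0, 90), (0, 180), (0, 270), (0.04, 0), (0.04, 90), (0.04, 180), (0.04, 270), (0.08, 0), (0.08, 90), (0.08, 180), (0.08, 270)]
-120 20 [(-0.08, 0), (-0.08, 90), (-0.08, 180), (-0.08, 270), (-0.04, 0), (-0.04, 90), (-0.04, 180), (-0.04, 270), (0, 0), (0, 90), (0, 180), (0, 270), (0.04, 0), (0.04, 90), (0.04, 180), (0.04, 270), (0.08, 0), (0.08, 90), (0.08, 180), (0.08, 270)]
-120 30 [(-0.08, 0), (-0.08, 90), (-0.08, 180), (-0.08, 270), (-0.04, 0), (-0.04, 90), (-0.04, 180), (-0.04, 270), (0, 0), (0, 90), (0, 180), (0, 270), (0.04, 0), (0.04, 90), (0.04, 180), (0.04, 270), (0.08, 0), (0.08, 90), (0.08, 180), (0.08, 270)]
-120 40 [(-0.08, 0), (-0.08, 90), (-0.08, 180), (-0.08, 270), (-0.04, 0), (-0.04, 90), (-0.04, 180), 
[... 7621 characters left out ...]
), (-0.04, 180), (-0.04, 270), (0, 0), (0, 90), (0, 180), (0, 270), (0.04, 0), (0.04, 90), (0.04, 180), (0.04, 270), (0.08, 0), (0.08, 90), (0.08, 270)]
-45 70 [(-0.08, 0), (-0.08, 90), (-0.08, 180), (-0.08, 270), (-0.04, 0), (-0.04, 90), (-0.04, 180), (-0.04, 270), (0, 0), (0, 90), (0, 180), (0, 270), (0.04, 0), (0.04, 90), (0.04, 180), (0.04, 270), (0.08, 0), (0.08, 90), (0.08, 180), (0.08, 270)]
-30 0 [(-0.04, 0), (-0.04, 90), (-0.04, 180), (-0.04, 270), (0, 0), (0, 90), (0, 180), (0, 270), (0.04, 0), (0.04, 180), (0.04, 270), (0.08, 0), (0.08, 180), (0.08, 270)]Traceback (most recent call last):
  File "<stdin>", line 13, in <module>
ValueError: time passes only in moves, steps and waits
```

```bash
python3 - <<'E'
from h import *
from workcell import bot
p=box; M=(Rn.from_euler('z',p[2])*Rn.from_euler('zx',[0,180],degrees=True)).as_rotvec()
x=bot.current_ee_pos(); bot.line_to([x[0],x[1],.34],max_speed=.3)
bot.set_gripper(0.0)
g=toW(p,np.array([.118,0,.31])); bot.goto(g,M)
bot.line_to([g[0],g[1],.25],max_speed=.15); print(bot.current_clock(),bot.current_contact_force())
z=.25
while z>.222:
    z-=.002; bot.line_to([g[0],g[1],z],max_speed=.03)
    f=bot.current_contact_force(); print(round(z,3),bot.current_ee_pos()[2].round(4),np.round(f,1))
    if f[2]>14: break
bot.hold(.2); print(bot.current_contact_force(),bot.current_ee_pos(),bot.current_clock())
c=bot.read_camera("side"); cv2.imwrite("pics/s1.png",cv2.resize(c["pixels"][130:270,250:400],None,fx=4,fy=4,interpolation=2))
E
```

```text
4.75 [ 0.56402902  0.37482473 -0.24785646]
0.248 0.2492 [-0.1  0.1 -0.2]
0.246 0.2459 [ 0.6 -1.1  0.6]
0.244 0.2437 [ 0.1 -0.3 -0.1]
0.242 0.2417 [-0.4  0.1  0.1]
0.24 0.2399 [ 0.4 -0.4  0.8]
0.238 0.2381 [0.8 0.4 0.7]
0.236 0.236 [0.5 0.4 0.8]
0.234 0.2354 [-2.3  0.8  6.2]
0.232 0.2353 [-4.8  1.  11.8]
0.23 0.2353 [-7.8  3.2 18.3]
[-8.3528828   2.85830705 17.78052483] [ 0.67636231 -0.1404461   0.23527625] 7.45
```

View pics/s1.png

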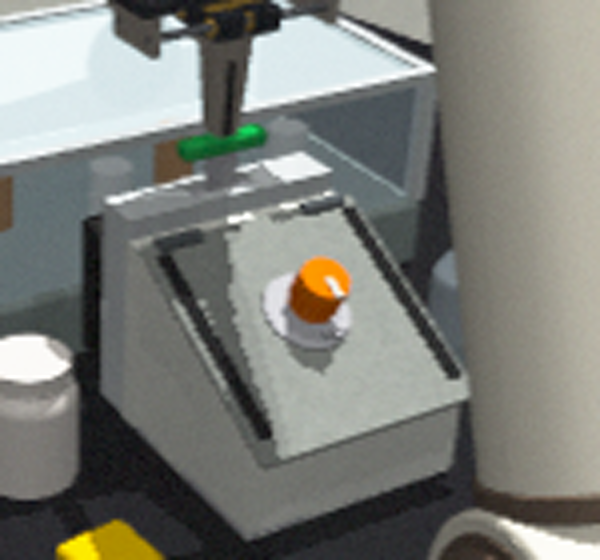

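```bash
cat >> h.py <<'E'
def tool(a,th=0.):  # tool square on the lid opened by th, spun by a deg
    return (Rn.from_euler('z',box[2])*Rn.from_euler('y',th)*Rn.from_matrix(np.c_[np.cross([0,1,0],-n),[0,1,0],-n])*Rn.from_euler('z',a,degrees=True)).as_rotvec()
def slv(o,th=0.,r=.095): return toW(box,H+Rn.from_euler('y',th).apply(r*d+o*n))
E
python3 - <<'E'
from h import *
from workcell import bot
g=bot.current_ee_pos(); bot.line_to([g[0],g[1],.30],max_speed=.25)
bot.goto(slv(.11),tool(-150)); bot.set_gripper(.8)
bot.line_to(slv(.026),max_speed=.15); print(bot.current_clock(),np.round(bot.current_contact_force(),1))
bot.set_gripper(0,newtons=40); print(bot.current_opening()*92,bot.current_grip_force(),np.round(bot.current_contact_force(),1))
e=slv(.026)-bot.current_ee_pos(); print(e.round(4))
bot.line_to(slv(.0385),max_speed=.06); f=bot.current_contact_force(); ax=(slv(1)-slv(0))
print(bot.current_clock(),np.round(f,1),f@ax,(bot.current_ee_pos()-slv(.026))@ax)
c=bot.read_camera("side"); cv2.imwrite("pics/s2.png",cv2.resize(c["pixels"][130:270,250:400],None,fx=4,fy=4,interpolation=2))
E
```

```text
10.775 [ 0.   0.5 -0.3]
39.44064158652787 40.001267194747925 [-6.5 -3.1  3.6]
[ 0.0005  0.0009 -0.0002]
11.7417 [ 4.5 -5.5 -7.7] -9.392783029538116 0.012225088135803776
```

View pics/s2.png

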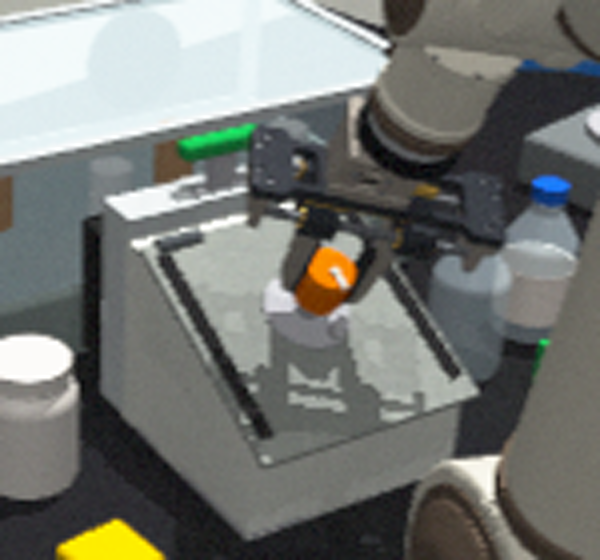

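```bash
python3 - <<'E'
from h import *
from workcell import bot
ax=(slv(1)-slv(0))
for a in (-165,-180,-195,-207,-213):
    bot.line_to(slv(.0385),rot=tool(a),max_speed=.15)
    f=bot.current_contact_force(); print(a,bot.current_clock(),f@ax,bot.current_ft_torque()@ax,((bot.current_ee_pos()-slv(.026))@ax).round(4))
c=bot.read_camera("side"); cv2.imwrite("pics/s3.png",cv2.resize(c["pixels"][130:270,250:400],None,fx=4,fy=4,interpolation=2))
E
```

```text
-165 12.2 -8.083068565564874 0.05457347338889952 0.0121
-180 12.6083 -8.754349441294083 0.0734347203331234 0.0121
-195 13.0167 -8.432111962014076 0.08649370451054662 0.0121
-207 13.375 -8.473298028898654 0.0503256877579881 0.0121
-213 13.6333 -8.304382825334581 -1.043609557951272 0.0119
```

View pics/s3.png

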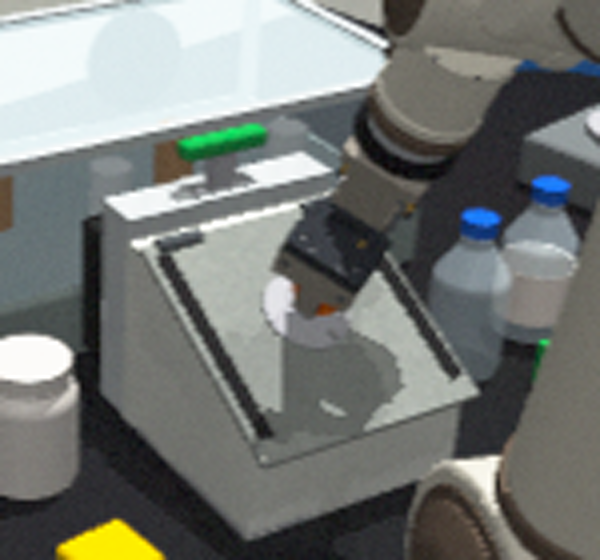

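```bash
python3 - <<'E'
from h import *
from workcell import bot
ax=(slv(1)-slv(0))
bot.line_to(slv(.026),rot=tool(-211),max_speed=.06); print('home force',bot.current_contact_force()@ax)
bot.set_gripper(.6); bot.hold(.2); print('free',np.round(bot.current_contact_force(),1),bot.current_clock())
for th in(.3,.65): print(bot.inverse_kinematics(slv(.0395,th),tool(-210,th)))
bot.line_to(slv(.027),rot=tool(-209),max_speed=.06)
bot.set_gripper(0,newtons=55); print(bot.current_opening()*92)
bot.line_to(slv(.0405),max_speed=.06); print('pull',bot.current_contact_force()@ax)
for th in (.06,.12,.2,.3,.4,.5,.6,.66):
    bot.line_to(slv(.0405,th),rot=tool(-209,th),max_speed=.06)
    f=bot.current_contact_force(); t=slv(1,th)-slv(0,th)
    print(th,bot.current_clock(),np.round(f@t,1),np.linalg.norm(f).round(1),(bot.current_ee_pos()-slv(.0405,th)).round(4))
    if np.linalg.norm(f)>50 : break
c=bot.read_camera("side"); cv2.imwrite("pics/s4.png",cv2.resize(c["pixels"][100:270,230:400],None,fx=3.5,fy=3.5,interpolation=2))
E
```

```text
home force 8.008930570661876
free [-0.3 -0.1 -1.1] 14.6667
[-0.44804619 -0.03678612  1.85488906  0.04364364  1.15728557  0.79632576]
[-0.39906973  0.26521996  1.46101249 -0.03318968  1.59103566  0.8617633 ]
39.09576439828394
pull -8.747525327665029
0.06 15.925 -8.7 10.8 [ 0.0002  0.0008 -0.0008]
0.12 16.175 -8.4 10.1 [ 0.0002  0.0008 -0.001 ]
0.2 16.4667 -9.0 10.8 [ 0.0001  0.0008 -0.0014]
0.3 16.7917 -8.7 10.1 [-0.0001  0.0009 -0.0018]
0.4 17.1167 -9.2 10.2 [-0.0003  0.0009 -0.002 ]
0.5 17.4417 -9.7 10.9 [-0.0005  0.0009 -0.002 ]
0.6 17.7667 -9.2 10.7 [-0.0007  0.001  -0.0018]
0.66 18.0167 -9.0 10.7 [-0.0009  0.001  -0.0018]
```

View pics/s4.png

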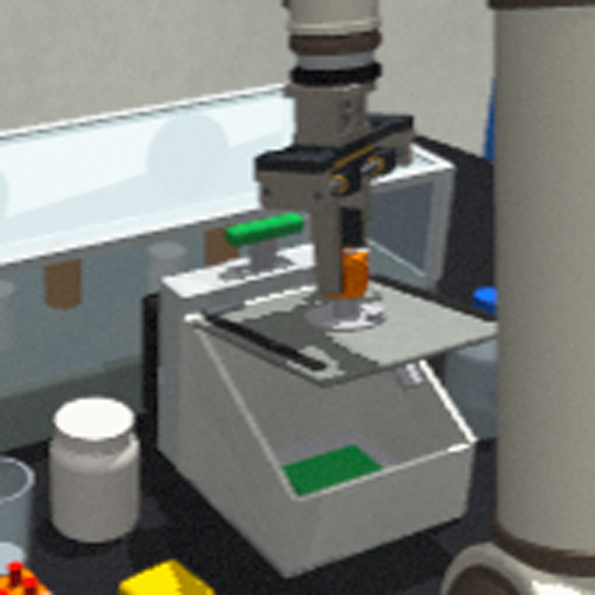

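```bash
python3 - <<'E'
from h import *
from workcell import bot
bot.line_to(slv(.0405,.74),rot=tool(-209,.74),max_speed=.06); print(np.round(bot.current_contact_force(),1))
bot.set_gripper(.7); bot.hold(.2); print(np.round(bot.current_contact_force(),1))
bot.line_to(slv(.12,.74),max_speed=.15)
e=bot.current_ee_pos(); bot.line_to(e+np.array([-.12,0,.06]),max_speed=.25)
q=bot.current_joints(); q[0]-=1.0; bot.set_joints(q); print(bot.current_clock())
for s in("side","top"):
    c=bot.read_camera(s); i=c["pixels"]; cv2.imwrite(f"pics/{s}5.png",i)
    for th in(.55,.65,.75): print(s,th,proj(c,[toW(box,H+Rn.from_euler('y',th).apply(.208*d+.008*n)+[0,y,0]) for y in(.103,-.103)]).round(0).tolist())
a=cv2.imread("pics/side5.png")[100:290,180:400]; b=cv2.imread("pics/top5.png")[90:280,170:480]
cv2.imwrite("pics/both5.png",np.hstack([cv2.resize(a,(440,380)),cv2.resize(b,(350,380),interpolation=cv2.INTER_AREA) if 0 else cv2.resize(b[:,100:280],(360,380))]))
E
```

```text
[-1.6  5.6 -8.4]
[-0.5 -0.1 -0.4]
22.1417
side 0.55 [[321.0, 216.0], [378.0, 199.0]]
side 0.65 [[321.0, 209.0], [378.0, 193.0]]
side 0.75 [[321.0, 202.0], [378.0, 186.0]]
top 0.55 [[294.0, 248.0], [378.0, 268.0]]
top 0.65 [[294.0, 247.0], [380.0, 267.0]]
top 0.75 [[295.0, 244.0], [383.0, 266.0]]
```

View pics/both5.png

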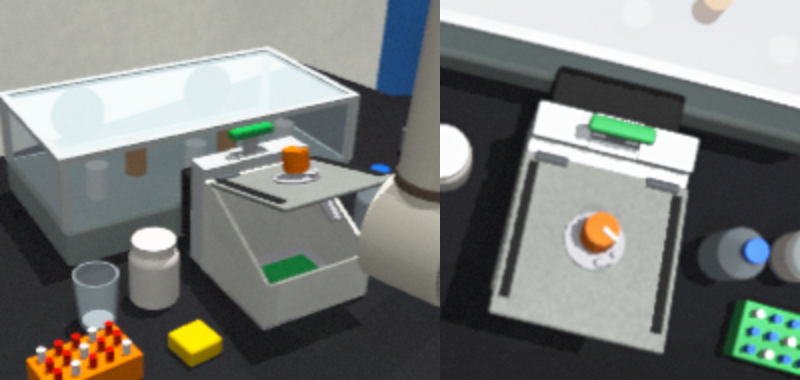

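```bash
python3 - <<'E'
from h import *
from workcell import bot
c=bot.read_camera("side"); i=c["pixels"].astype(int)
m=(i[...,2]>120)&(i[...,0]<70)&(i[...,1]<150)&(i[...,1]>50); m[:150]=0;m[200:]=0;m[:,:310]=0;m[:,350:]=0
y,x=np.nonzero(m); print('collar px',x.min(),x.max(),y.min(),y.max(),x.mean(),y.mean())
for o in(0,.013): print(o,[proj(c,slv(k+o,.7))[0].round(1).tolist() for k in(.019,.037,.055)])
g=(i[...,1]>i[...,2]+50)&(i[...,1]>i[...,0]+30); g[:150]=0;g[180:]=0;g[:,:280]=0;g[:,330:]=0; y,x=np.nonzero(g); print('bar',x.mean(),y.mean(),proj(c,toW(box,np.array([.118,0,.227]))))
E
```

```text
collar px 321 334 174 186 327.52027027027026 180.16216216216216
0 [[327.3, 185.9], [326.9, 180.3], [326.6, 174.6]]
0.013 [[327.0, 181.9], [326.7, 176.2], [326.4, 170.4]]
bar 305.096 164.8 [[304.3896887 165.1083879]]
```

Measured in the side camera image: the sleeve is home, the gate bar is at its shut height, and the lid stands at about 0.7 rad.

```bash
python3 -c "
from workcell import bot
print(bot.job_done(),bot.current_clock())"
```

```text
the job is handed in; nothing more can be done
the job is handed in; nothing more can be done
```

The job is done and handed in: I pressed the gate handle first and it was firmly shut, then turned the sleeve to its released stop and let it spring home. I lifted the lid by the sleeve, which pulled it back again before it sprang home, and left the lid open at about 0.7 rad with the gate shut; nothing around the box looked moved, and my last clock reading, just before the final check, was about 22 s.

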